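# Set the bag sealer's seal-time dial

### The arm

A 6-joint arm with a two-finger parallel gripper is mounted at the origin on the work surface. World frame = base frame: x ahead of the robot, y to its left, z up, the work surface at z = 0. Lengths are in mm, angles in rad, forces in N, time in s.
With the tool pointing down it reaches from about 150 to 775 mm from the base axis. Payload 6.1 kg.
Tool frame: the origin (TCP) lies between the finger pads; the fingertips stand 19 mm ahead of it and the grasp point (between the pads) is the TCP (arm.tcp_to_tips is the distance from the TCP to the fingertips, in mm); z points along the fingers, y is the direction in which the jaws open and shut (so a half turn about z gives the same grasp; the last joint's range is limited). The gripper opens to 85 mm and grips with 20 to 120 N. Pads are 22 mm wide; open, the fingers measure 114 mm over their backs; the gripper's body (76 mm by 85 mm) begins 54 mm behind the grasp point. The pads swing forward as they close: fully open they stand 13 mm farther back than shut.
Start: joints at [1.201, 0.126, -0.04, 1.405, 0, 1.571], TCP at [189.743, 489.496, 229.295] pointing down, gripper open.
Joint ranges: [-2.72, 2.72], [-0.95, 1.95], [-1.27, 1.35], [-1.78, 2.02], [-1.46, 1.47], [-3.14, 3.14]. Speed limits (rad/s): [2.39, 2.39, 3.01, 3.14, 3.14, 3.14].

### API

Orientations are given as a unit quaternion [x, y, z, w].
In Python, from cell import arm, eyes, nets gives the robot as it stands. The module is installed in compiled form; this text tells all that it offers.
- The arm moves only by the tool drive_tool, never from a script. Its argument "plan" is a list of rows, each a list of 3 entries, a list of its own where there are three numbers: the shift along the tool's x, y, z as a fraction of full scale, then the turn, a rotation vector about the tool's x, y, z as a fraction of full scale, then the closure, from -1 (fully open) to 1 (shut). A call has 1 to 12 rows; each row is the pose to reach, as a shift and turn from the pose commanded when the call began, along the tool's axes at that moment; what a row does not reach only later rows make up. Full scale, the value 1, is 20 cm for a shift and 90 degrees for a turn. A row lasts 1/8 s, in which the tool goes at most 62.5 mm and 10.7 degrees, less where a joint would pass 70% of its speed; a pose out of reach is approached as far as the arm can. A call with a number of a shift or a turn outside -1 to 1 is refused whole. A call with a gripper value outside its range is refused whole. The fingers move at their own pace and stop on an object; the grip force is fixed at half the most. Time passes only in rows, so rows that repeat a pose let the fingers close. It gives the time, the measured TCP pose, the force and the opening at its end, in the units of the state.
- arm.get_state(): the state, without advancing time (a new reading comes with each control period).
- eyes.get_image(name): name is "scene" or "top"; returns (picture, depth): 400x640x3 uint8, blue, green, red; 400x640 float32, mm along the optical axis (not along the pixel's ray), 0 where there is no reading.
- eyes.get_calibration(name): a dict with "fx", "fy", "cx", "cy" (pixels), "k1" (the pictures are not rectified: a ray, as slopes to the right and down, at radius r is drawn at 1 + k1 r^2 times it, then the intrinsics apply), "eye" and "attitude" of the camera in the world. Camera axes: x right, y down, z forward; pixel columns grow to the right and rows downward; lengths in mm; the calibration is good to about 2 mm. A picture is of the moment at which its call begins. get_calibration takes no time and is no camera call.
- arm.hand_in(): hands the job in, once; it reports no verdict.
Trained networks look in the newest picture that a camera, given by its name, has taken for a name from the list of things; names that differ only in an ending like _2 or _b are one class to them, and where a whole thing is asked for, a point or a joint stands for the part that bears it (a point fixed in the world has none). Each returns a list of dicts, best first, with "score" (0 to 1); they miss things now and then, are a little off and sometimes report something else, mostly with a low value. They report only what shows in the picture. A call takes as long as a camera call.
- nets.trace(thing, camera): "pixels" (400x640 bool, what is visible of it) and "rect" ([left, top, right, bottom] in pixels, round what is visible of it).
- nets.tip_of(thing, camera): "location" ([row, column] in pixels: a listed point, or the origin of a listed thing).
The state is a dict: "clock": time; "joint_positions": joint angles; "dq": joint speeds; "joint_torque": joint torques, N m; "tool_pos": TCP position; "orientation": TCP orientation; "force": force on the tool from outside, world axes, zero at the start; "moment": the same for the moment, N m; "opening": opening from 0.0 (shut) to 1.0 (fully open).
Only numpy, scipy, OpenCV 4.12 (cv2) and the standard library are available. Lean on these libraries where they do the work, as an engineer would, in place of code of your own. Each camera call takes 0.05 s, during which the arm holds its last target.

### The job

The bag sealer on the packing bench must be set for the next batch: its red seal-time dial stands at its end stop (the big white dot). Turn the red dial three clicks clockwise from the stop, so that it rests in the third notch with its pointer at the third tick mark, then let go of it. Leave the black dial at its setting and the amber jar standing where it is.

Things in the scene. Friction and masses are not known exactly. Their poses are not given: they have to be found in the camera images.
- seal_dial (a joint): Red dial's angle, rad: 0 at its end stop, where it starts, growing clockwise seen from above. Notches at 0, 0.45, 0.90, 1.35, 1.80 and 2.25 (other stop); a spring pulls it into the nearest one; about 0.08 N m turns it past a click. Its grey bezel (80 mm across, top 90 mm above the bench) has white marks: a big dot at the stop, then five ticks clockwise, one a click.
- seal_grip (a point): Point on the red dial's vertical axis at the height to grip, 124 mm above the bench. Frame turns with the dial: z up, x along the grip bar to its white pointer line. Upright bar 44 mm long, 14 mm thick (pinch across this), from 10 mm above to 26 mm below this point, on a red disc 48 mm across. It is on the deck of a white bag sealer, 180 x 420 mm, 76 mm high, fixed.
- cool_tip (a point): Pointer end of the black cooling dial, 22 mm from its axis, 124 mm above the bench: a bystander shaped like the red dial, on the same deck, its axis 170 mm from the red one's, left or right; turns stiffly without clicks, starts anywhere. The sealer's jaw, top 104 mm above the bench, lies 75 mm or more beyond both axes, on the side away from the robot.
- jar: A bystander: loose amber glass jar with a yellow cap, 68 mm across, 100 mm tall, standing on the bench beside the sealer. Origin at the centre of its underside, z up.

How it is judged:
By the outcome, as a careful person would: the job done as asked, in the order asked, and still so for the second after the job is handed in, with the robot touching nothing.
It also fails if it takes over 32 s, if anything falls off the work surface, if the arm or the gripper's body presses on something with over 40 N, if the wrist force passes 120 N, or if a joint passes its speed limit or range.

## Working session

There is one attempt and no reset: what is moved stays moved. The work goes in short steps, Python scripts to look and compute and a tool call to move; the robot and the scene stay as the last step left them, time stands still between calls to the robot, and variables do not carry over. Pictures are saved under pics/ and viewed, and the job is handed in when it is done.

Besides the shell and the picture viewer there is one more tool, called by a JSON object that holds its "name" and its "arguments". drive_tool: Moves the arm, as the interface text tells. Shift numbers are shares of 20 cm and turn numbers shares of 90 degrees, none past 1 either way. Its arguments: {"type":"object","properties":{"plan":{"type":"array"}},"required":["plan"]}

```bash
mkdir -p pics; cat > h.py <<'E'
import numpy as np, cv2
from scipy.spatial.transform import Rotation as R
from cell import arm, eyes, nets
def cal(n):
    c=eyes.get_calibration(n); return c
def att(c):
    a=np.array(c["attitude"]); return R.from_quat(a).as_matrix() if a.size==4 else a
def ray(c,row,col):
    x=(col-c["cx"])/c["fx"]; y=(row-c["cy"])/c["fy"]
    u=np.array([x,y])
    d=u.copy()
    for _ in range(20): d=u/(1+c["k1"]*(d@d))
    return att(c)@np.array([d[0],d[1],1.])
def atz(c,row,col,z):
    r=ray(c,row,col); e=np.array(c["eye"]); return e+r*(z-e[2])/r[2]
def proj(c,p):
    q=att(c).T@(np.array(p)-np.array(c["eye"])); x=q[:2]/q[2]; x=x*(1+c["k1"]*(x@x))
    return np.array([x[1]*c["fy"]+c["cy"],x[0]*c["fx"]+c["cx"]])
E
python3 - <<'E'
from h import *
for n in ("scene","top"):
    c=cal(n); print(n,c)
    im,d=eyes.get_image(n); cv2.imwrite(f"pics/{n}0.png",im); np.save(f"{n}_d.npy",d)
    for t in ("seal_grip","cool_tip","jar"):
        for r in nets.tip_of(t,n)[:2]:
            print(t,r, atz(c,*r["location"],0 if t=="jar" else 124))
print(arm.get_state())
E
```

```text
scene {'fx': 425.87421912723556, 'fy': 425.87421912723556, 'cx': 320.64920171151454, 'cy': 203.16247825652903, 'k1': -0.09827234447154223, 'eye': array([ 990.9091978 , -136.73220342,  867.28932001]), 'attitude': array([ 0.84513947,  0.44536187, -0.14339799, -0.25851323])}
seal_grip {'location': [197.3, 334.2], 'score': 0.73} [569.10822478 174.10852078 124.        ]
cool_tip {'location': [240.0, 265.5], 'score': 0.68} [5.76268472e+02 5.52448912e-01 1.24000000e+02]
jar {'location': [198.7, 416.2], 'score': 0.63} [618.43375628 391.4939825    0.        ]
top {'fx': 417.0476088360555, 'fy': 417.0476088360555, 'cx': 316.4497052507059, 'cy': 205.10275687889276, 'k1': -0.0653463239647419, 'eye': array([516.00633766, 139.42624389, 871.15689265]), 'attitude': array([ 0.7112576 , -0.70172186,  0.01744238, -0.0373473 ])}
cool_tip {'location': [207.6, 406.6], 'score': 0.62} [571.42343212  -0.72402094 124.        ]
jar {'location': [185.4, 209.5], 'score': 0.63} [622.7433607  392.79094584   0.        ]
{'clock': 0.4, 'joint_positions': array([ 1.20102085e+00,  1.25889137e-01, -3.97608672e-02,  1.40538916e+00,
        6.82569002e-06,  1.57080129e+00]), 'dq': array([-0.0005291 , -0.00098253,  0.00083146,  0.00066597, -0.00037582,
       -0.00064391]), 'joint_torque': array([-9.53500967e-04, -4.35200107e+01,  3.52686810e+01,  4.39336189e-03,
        3.18500452e-05,  7.84215274e-06]), 'tool_pos': array([189.70939304, 489.44577498, 229.17400688]), 'orientation': array([ 1.83838623e-01,  9.82956431e-01, -1.18721514e-04, -2.56754430e-05]), 'force': array([-0.85171284,  0.72434037,  0.62752955]), 'moment': array([-0.01218441, -0.00808836,  0.0325177 ]), 'opening': 1.0041333556521417}
```

View pics/scene0.png

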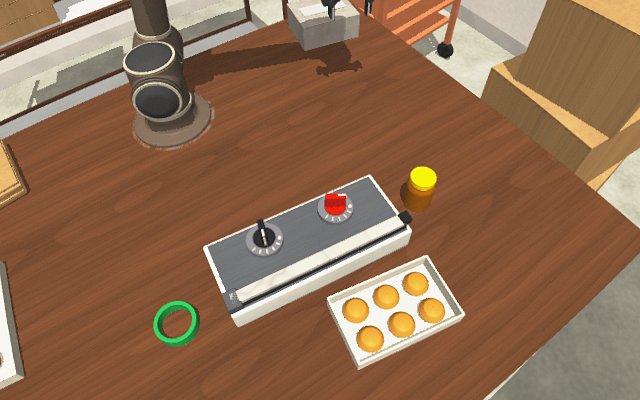

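View pics/top0.png

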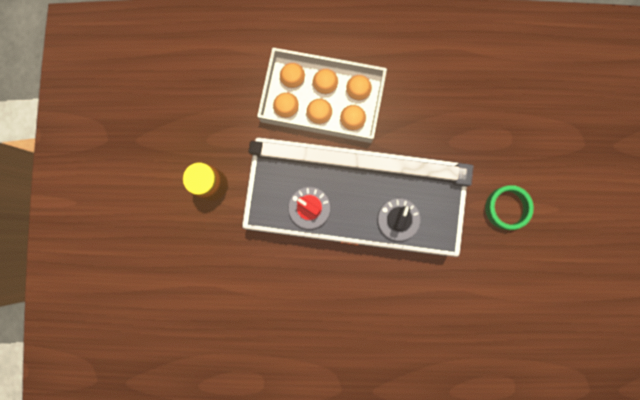

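```bash
python3 - <<'E'
import cv2,numpy as np
a=cv2.imread("pics/top0.png")[150:250,270:430]; b=cv2.imread("pics/scene0.png")[160:280,240:400]
cv2.imwrite("pics/topc0.png",cv2.resize(a,None,fx=5,fy=5,interpolation=cv2.INTER_CUBIC)); cv2.imwrite("pics/scenec0.png",cv2.resize(b,None,fx=5,fy=5,interpolation=cv2.INTER_CUBIC))
E
```

```text
(no output)
```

View pics/topc0.png

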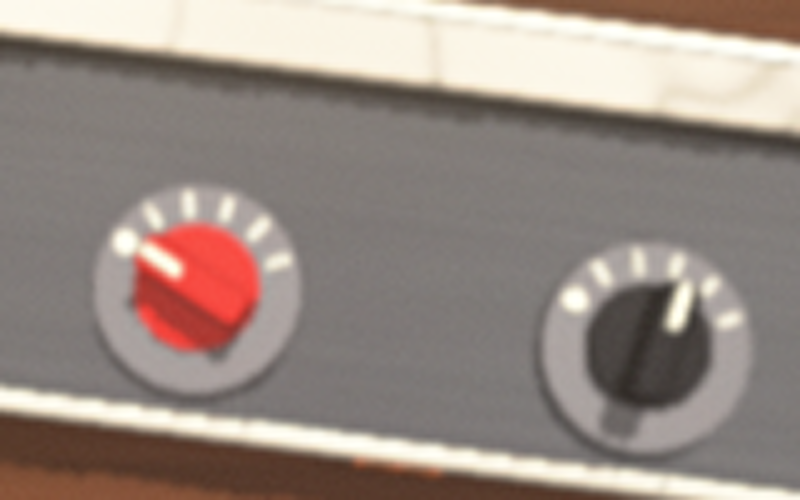

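View pics/scenec0.png

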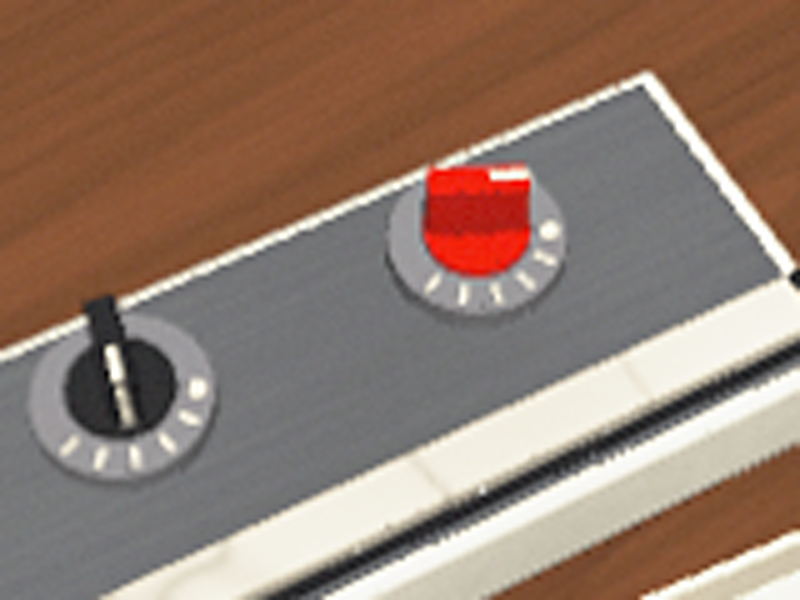

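The top view shows the red dial centred near (row 208, col 309.5) with its pointer at the dot (row 198.6, col 295). The black dial is near (219, 399) and the jar near (180, 199). Next I'll turn these into world positions with both cameras.

```bash
python3 - <<'E'
from h import *
from scipy.optimize import least_squares
pts={"top":(270,150,[(125,243),(153,215),(189,204),(227,209),(263,228),(279,261)],(198,290)),
"scene":(240,160,[(549,230),(543,260),(525,283),(497,293),(463,294),(432,282)],(477,240))}
for n,(ox,oy,P,C) in pts.items():
    c=cal(n); f=lambda p:atz(c,oy+(p[1]+.5)/5-.5,ox+(p[0]+.5)/5-.5,90)[:2]
    W=np.array([f(p) for p in P]); C=f(C)
    # model: centre, phase, radii (dot, ticks), clockwise spacing .45
    def m(v):
        a=v[2]-.45*np.arange(6); r=np.array([v[3]]+[v[4]]*5)
        return (np.c_[v[0]+r*np.cos(a),v[1]+r*np.sin(a)]-W).ravel()
    d=W[0]-C; s=least_squares(m,[*C,np.arctan2(d[1],d[0]),32,32])
    print(n,"bezel C",C,"fit",s.x, np.abs(s.fun).max(), "dot ang from C",np.arctan2(d[1],d[0]))
# bar pointer line in the top view, z=134
c=cal("top")
a=atz(c,150+(243)/5-.4,270+143/5-.4,134);b=atz(c,150+273/5-.4,270+180/5-.4,134);print("ptr",a,b,np.arctan2(*(a-b)[1::-1]))
c=cal("scene")
E
```

```text
top bezel C [571.66170799 175.44245468] fit [571.97218868 175.35456708   1.01794371  32.73855813  32.62740367] 1.034553970542845 dot ang from C 1.0116229682461373
scene bezel C [573.4041085  173.81171567] fit [570.55284148 175.67948765   0.99192996  31.88839179  32.22845853] 0.8822526007344607 dot ang from C 1.1307808576708276
ptr [585.03648313 193.25868694 134.        ] [574.49674801 179.90630916 134.        ] 0.9025814589394188
```

{"name": "drive_tool", "arguments": {"plan": [[[-1, -0.33, 0], [0, 0, -0.45], -1], [[-1, -0.33, 0], [0, 0, -0.45], -1], [[-1, -0.33, 0], [0, 0, -0.45], -1], [[-1, -0.33, 0], [0, 0, -0.45], -1], [[-1, -0.33, 0], [0, 0, -0.45], -1], [[-1, -0.33, 0], [0, 0, -0.45], -1], [[-1, -0.33, 0], [0, 0, -0.45], -1]]}}

```text
clock: 1.27
tool_pos: [351.7, 356.3, 229.3]
orientation: [-0.168, 0.986, 0.0, -0.0]
force: [0.4, 0.0, -0.1]
opening: 0.999
```

```bash
cat >> h.py <<'E'
def to(x,y,z,yaw):
    s=arm.get_state(); T=R.from_quat(s["orientation"])
    X=T.apply([1,0,0]); y0=np.arctan2(X[1],X[0])
    tgt=R.from_matrix(np.array([[np.cos(yaw),np.sin(yaw),0],[np.sin(yaw),-np.cos(yaw),0],[0,0,-1]]).astype(float))
    print("t",s["clock"],"pos",s["tool_pos"].round(1),"yaw",y0%(2*np.pi),"q",s["joint_positions"].round(2),"F",s["force"].round(1),"open",s["opening"])
    print("shift",(T.inv().apply(np.array([x,y,z])-s["tool_pos"])/200).round(3),"turn",((T.inv()*tgt).as_rotvec()/(np.pi/2)).round(3))
E
python3 -c "
from h import *
to(571.3,175.5,185,.97+np.pi)"
```

```text
t 1.275 pos [351.7 356.3 229.3] yaw 3.479212123897008 q [ 0.79  0.08 -0.09  1.4   0.    0.45] F [ 0.4  0.  -0.1] open 0.9991804143090998
shift [-0.737 -1.217  0.221] turn [ 0.    -0.    -0.403]
```

{"name": "drive_tool", "arguments": {"plan": [[[-0.6, -0.98, 0], [0, 0, -0.4], -1], [[-0.6, -0.98, 0], [0, 0, -0.4], -1], [[-0.6, -0.98, 0], [0, 0, -0.4], -1], [[-0.6, -0.98, 0], [0, 0, -0.4], -1], [[-0.6, -0.98, 0], [0, 0, -0.4], -1], [[-0.6, -0.98, 0], [0, 0, -0.4], -1], [[-0.6, -0.98, 0], [0, 0, -0.4], -1]]}}

```text
clock: 2.15
tool_pos: [529.4, 211.7, 229.5]
orientation: [-0.465, 0.885, 0.0, 0.0]
force: [-0.9, -0.0, 0.8]
opening: 1.0
```

```bash
python3 - <<'E'
from h import *
to(571.3,175.5,124,.97+np.pi)
im,d=eyes.get_image("scene"); cv2.imwrite("pics/s1.png",cv2.resize(im[100:280,220:460],None,fx=3,fy=3,interpolation=cv2.INTER_CUBIC))
im0=cv2.imread("pics/top0.png")
# white pointer pixels on the red dial, in top0
S=im0[193:223,290:330].astype(float); 
E
```

```text
t 2.15 pos [529.4 211.7 229.5] yaw 4.1087767477362815 q [ 0.38  0.21  0.06  1.42  0.   -0.59] F [-0.9 -0.   0.8] open 0.9997547298231323
shift [ 0.03  -0.275  0.527] turn [ 0.     0.    -0.002]
```

View pics/s1.png

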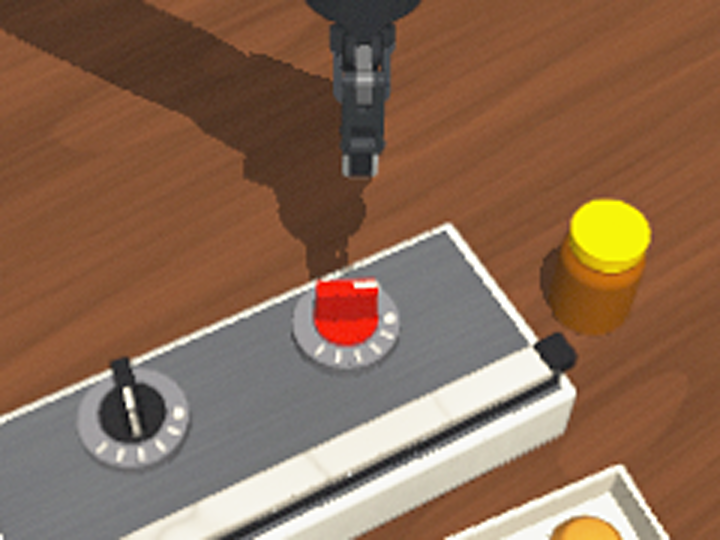

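The jaws are clear of the dial, and the bar is roughly square to them. Next I'll move over it and lower.

{"name": "drive_tool", "arguments": {"plan": [[[0.03, -0.275, 0], [0, 0, 0], -1], [[0.03, -0.275, 0.1], [0, 0, 0], -1], [[0.03, -0.275, 0.25], [0, 0, 0], -1], [[0.03, -0.275, 0.25], [0, 0, 0], -1], [[0.03, -0.275, 0.25], [0, 0, 0], -1]]}}

```text
clock: 2.82
tool_pos: [572.1, 174.9, 180.5]
orientation: [-0.465, 0.885, -0.0, 0.001]
force: [0.2, -0.3, 0.4]
opening: 0.999
```

```bash
python3 - <<'E'
from h import *
to(571.3,175.5,124,.97+np.pi)
for n,(r,c) in {"scene":(100,240),"top":(140,220)}.items():
    im,d=eyes.get_image(n); cv2.imwrite(f"pics/{n}2.png",cv2.resize(im[r:r+140,c:c+190],None,fx=4,fy=4,interpolation=cv2.INTER_CUBIC))
E
```

```text
t 2.825 pos [572.1 174.9 180.5] yaw 4.108122551814202 q [ 0.3   0.27  0.03  1.33  0.   -0.67] F [ 0.2 -0.3  0.4] open 0.9985231072867882
shift [0.    0.005 0.283] turn [-0.     0.001 -0.002]
```

View pics/scene2.png

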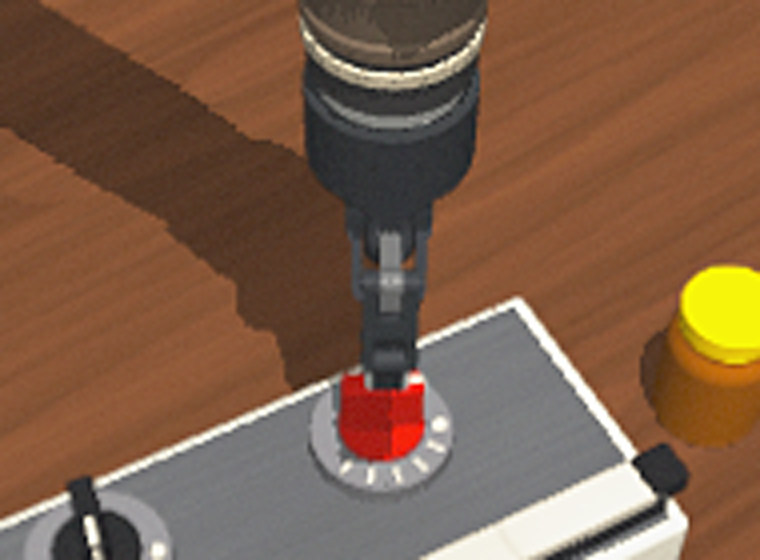

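View pics/top2.png

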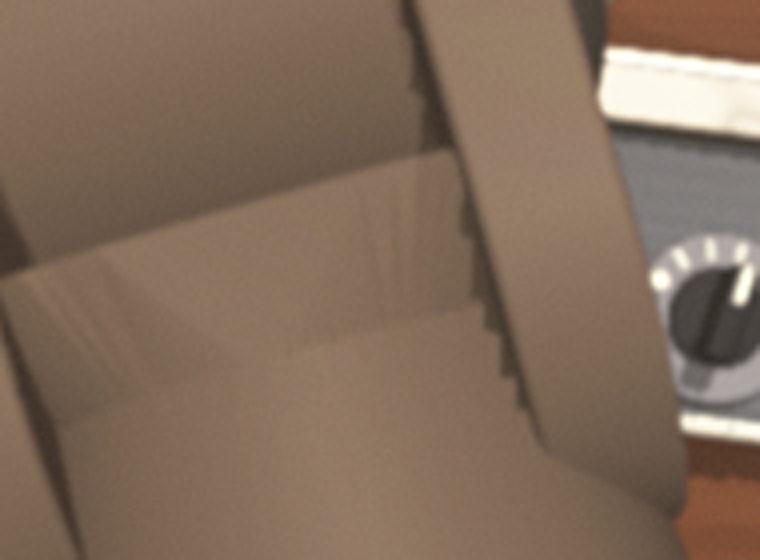

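In the scene view the finger pair is centred over the red bar. The top view is blocked by the arm. I'll lower and close.

{"name": "drive_tool", "arguments": {"plan": [[[0, 0.004, 0.14], [0, 0, 0], -1], [[0, 0.004, 0.275], [0, 0, 0], -1], [[0, 0.004, 0.275], [0, 0, 0], -1], [[0, 0.004, 0.275], [0, 0, 0], -1], [[0, 0.004, 0.275], [0, 0, 0], 0.3], [[0, 0.004, 0.275], [0, 0, 0], 0.6], [[0, 0.004, 0.275], [0, 0, 0], 1], [[0, 0.004, 0.275], [0, 0, 0], 1], [[0, 0.004, 0.275], [0, 0, 0], 1], [[0, 0.004, 0.275], [0, 0, 0], 1]]}}

```text
clock: 4.18
tool_pos: [571.6, 174.6, 124.7]
orientation: [-0.464, 0.886, 0.0, 0.0]
force: [-1.6, 0.6, 3.7]
opening: 0.141
```

```bash
python3 - <<'E'
from h import *
to(571.3,175.5,124,.97+np.pi); print(arm.get_state()["moment"])
for n,(r,c) in {"scene":(100,240)}.items():
    im,d=eyes.get_image(n); cv2.imwrite(f"pics/{n}3.png",cv2.resize(im[r:r+140,c:c+190],None,fx=4,fy=4,interpolation=cv2.INTER_CUBIC))
E
```

```text
t 4.175 pos [571.6 174.6 124.7] yaw 4.106986325451121 q [ 0.3   0.28 -0.08  1.21  0.   -0.67] F [-1.6  0.6  3.7] open 0.14062326518890442
shift [-0.003  0.004  0.003] turn [-0.     0.    -0.003]
[-0.03122065  0.37384974  0.02678274]
```

View pics/scene3.png

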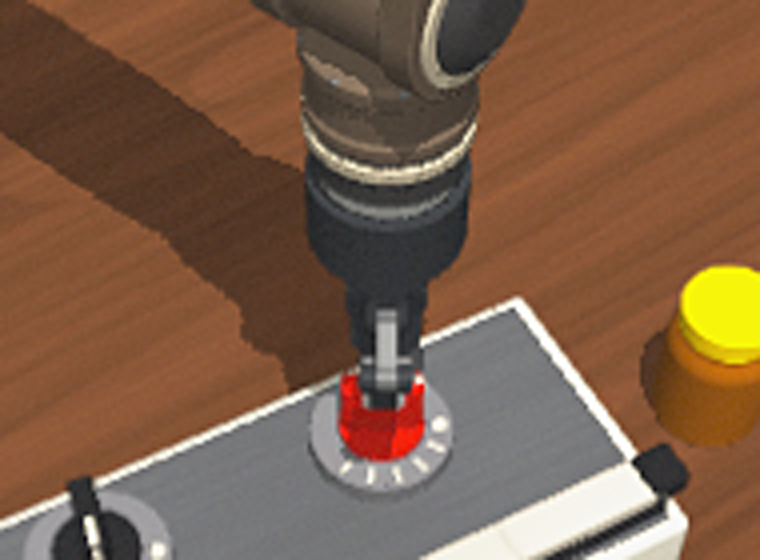

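{"name": "drive_tool", "arguments": {"plan": [[[0, 0, 0], [0, 0, 0.1], 1], [[0, 0, 0], [0, 0, 0.19], 1], [[0, 0, 0], [0, 0, 0.28], 1], [[0, 0, 0], [0, 0, 0.37], 1], [[0, 0, 0], [0, 0, 0.46], 1], [[0, 0, 0], [0, 0, 0.55], 1], [[0, 0, 0], [0, 0, 0.64], 1], [[0, 0, 0], [0, 0, 0.73], 1], [[0, 0, 0], [0, 0, 0.8], 1], [[0, 0, 0], [0, 0, 0.86], 1], [[0, 0, 0], [0, 0, 0.86], 1], [[0, 0, 0], [0, 0, 0.86], 1]]}}

```text
clock: 5.72
tool_pos: [571.7, 174.5, 124.7]
orientation: [0.191, 0.982, -0.0, 0.0]
force: [-1.2, -1.4, 4.7]
opening: 0.135
```

```bash
python3 - <<'E'
from h import *
to(571.3,175.5,124,.97+np.pi-1.35); print(arm.get_state()["moment"])
for n,(r,c) in {"scene":(100,240)}.items():
    im,d=eyes.get_image(n); cv2.imwrite(f"pics/{n}4.png",cv2.resize(im[r:r+140,c:c+190],None,fx=4,fy=4,interpolation=cv2.INTER_CUBIC))
E
```

```text
t 5.725 pos [571.7 174.5 124.7] yaw 2.7581020598798847 q [ 0.3   0.28 -0.08  1.21 -0.    0.68] F [-1.2 -1.4  4.7] open 0.1354623959661734
shift [0.004 0.004 0.003] turn [ 0.     0.    -0.002]
[-0.18923307  0.30372479  0.02943555]
```

View pics/scene4.png

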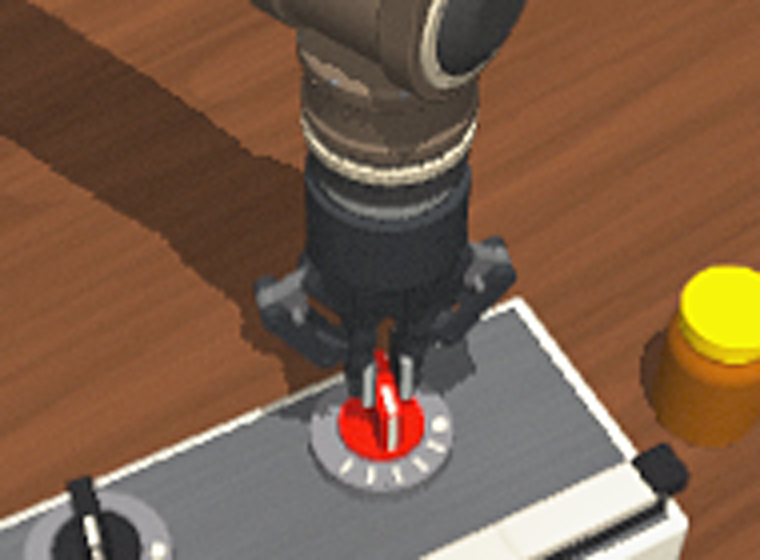

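The bar turned with the jaws and its pointer now stands at the third tick. I'll release and lift.

{"name": "drive_tool", "arguments": {"plan": [[[0, 0, 0], [0, 0, 0], 0], [[0, 0, 0], [0, 0, 0], -1], [[0, 0, 0], [0, 0, 0], -1], [[0, 0, 0], [0, 0, 0], -1], [[0, 0, 0], [0, 0, 0], -1], [[0, 0, -0.2], [0, 0, 0], -1], [[0, 0, -0.5], [0, 0, 0], -1], [[0.5, 0, -0.6], [0, 0, 0], -1], [[0.9, 0, -0.6], [0, 0, 0], -1], [[0.9, 0, -0.6], [0, 0, 0], -1], [[0.9, 0, -0.6], [0, 0, 0], -1], [[0.9, 0, -0.6], [0, 0, 0], -1]]}}

```text
clock: 7.28
tool_pos: [405.0, 242.5, 244.6]
orientation: [0.191, 0.982, 0.0, 0.0]
force: [0.4, -0.0, 0.2]
opening: 1.001
```

{"name": "drive_tool", "arguments": {"plan": [[[0.9, 0.4, 0], [0, 0, 0], -1], [[0.9, 0.4, 0], [0, 0, 0], -1], [[0.9, 0.4, 0], [0, 0, 0], -1], [[0.9, 0.4, 0], [0, 0, 0], -1], [[0.9, 0.4, 0], [0, 0, 0], -1], [[0.9, 0.4, 0], [0, 0, 0], -1]]}}

```text
clock: 8.02
tool_pos: [269.4, 383.4, 244.0]
orientation: [0.193, 0.981, -0.0, 0.0]
force: [-0.1, -0.2, 0.6]
opening: 0.999
```

```bash
python3 - <<'E'
from h import *
to(571.3,175.5,124,.97+np.pi-1.35)
for n,(r,c) in {"scene":(140,220),"top":(140,170)}.items():
    im,d=eyes.get_image(n); cv2.imwrite(f"pics/{n}5.png",cv2.resize(im[r:r+130,c:c+265],None,fx=3,fy=3,interpolation=cv2.INTER_CUBIC))
    if n=="top": cv2.imwrite("pics/topc5.png",cv2.resize(im[150:250,270:430],None,fx=5,fy=5,interpolation=cv2.INTER_CUBIC))
    c=cal(n)
    for t in ("cool_tip","jar"):
        for r in nets.tip_of(t,n)[:1]: print(n,t,r["location"],atz(c,*r["location"],0 if t=="jar" else 124))
E
```

```text
t 8.025 pos [269.4 383.4 244. ] yaw 2.753911260168805 q [ 0.96  0.02 -0.12  1.43 -0.    1.35] F [-0.1 -0.2  0.6] open 0.9994255434284314
shift [-1.79  -0.391  0.601] turn [-0.     0.    -0.005]
scene cool_tip [238.8, 266.1] [574.55839645   2.94070123 124.        ]
scene jar [198.1, 417.8] [619.34074814 396.01498672   0.        ]
top jar [188.2, 209.2] [616.74081045 393.22236975   0.        ]
```

View pics/scene5.png

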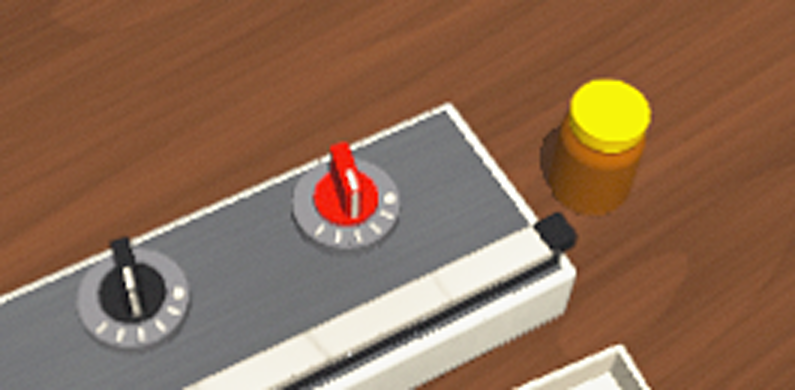

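View pics/topc5.png

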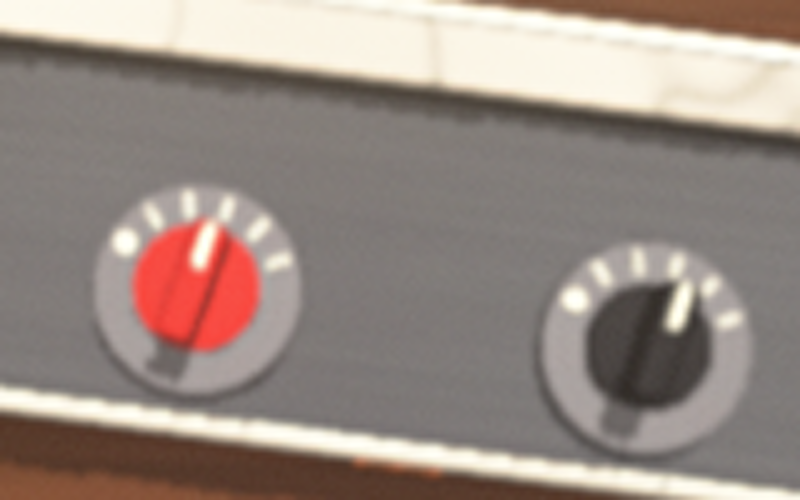

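The bar edge points to tick 3, but my hand-picked pointer pixels read a few degrees off. I'll check it by overlaying predictions for 2, 3 and 4 clicks.

```bash
python3 - <<'E'
from h import *
out=[]
for n,(r0,c0) in {"top":(188,289),"scene":(183,313)}.items():
    im,_=eyes.get_image(n); c=cal(n); row=[]
    C={"top":(571.9,175.4),"scene":(570.6,175.7)}[n]
    k=9
    base=cv2.resize(im[r0:r0+40,c0:c0+42],None,fx=k,fy=k,interpolation=cv2.INTER_CUBIC)
    g=im.astype(int); 
    row.append(base)
    for q in (.9,1.35):
        a=1.005-q; u=np.array([np.cos(a),np.sin(a)]); v=np.array([-u[1],u[0]]); o=base.copy()
        P=[np.r_[np.array(C)+s*22*u+t*7*v,134] for s,t in((1,1),(1,-1),(-1,-1),(-1,1))]
        px=[((proj(c,p)[::-1]-[c0,r0]+.5)*k).astype(int) for p in P]
        cv2.polylines(o,[np.array(px)],True,(0,255,0),1); row.append(o)
    out.append(np.hstack(row)[:, :])
o=np.vstack(out); o=cv2.resize(o,None,fx=.7,fy=.7); print(o.shape); cv2.imwrite("pics/ov.png",o)
E
```

```text
(504, 794, 3)
```

View pics/ov.png

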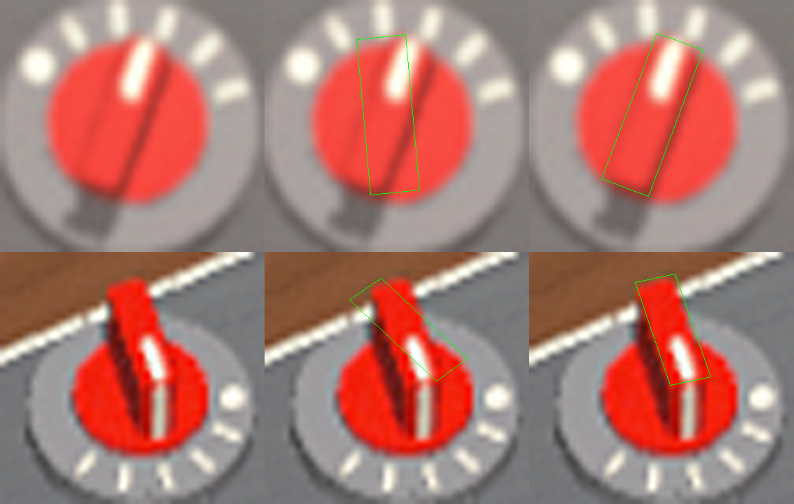

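In both views the outline for three clicks (1.35 rad) fits the bar, and the outline for two does not. The jar and black dial look unchanged and the gripper is clear, so I'm handing in.

```bash
python3 -c "
from h import *
print(arm.hand_in())"
```

```text
the job is handed in; nothing more can be done
None
```

The red dial is set three clicks clockwise from its stop, and I have handed the job in. I gripped the bar, turned it 1.35 rad, let go and backed the arm well clear, at about 8 s on the clock. The forces I read stayed under about 5 N.

**Red dial:** after release, the predicted outline for three clicks matches the bar in both cameras, and the one for two clicks does not. One check disagreed at first: pointer pixels picked by hand suggested a turn of about 64° instead of 77°. I trusted the bar edge and the overlays over that coarse reading.

**Black dial and jar:**
- In the pictures the black dial looks the same as at the start, and the jar is still standing in its place.
- The network's positions for them shifted by up to about 6 mm between looks, and the two cameras disagreed by a similar amount. I took that as noise.
- In the last top picture the network did not find the black dial's pointer, so I judged that view by eye.

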